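# Put the spice jars back into their slide-cover box

### The arm

A 7-joint arm with a two-finger parallel gripper is mounted at the origin on the work surface; the furniture and walls round the work are solid. World frame = base frame: x ahead of the robot, y to its left, z up, the work surface at z = 0. Lengths are in mm, angles in rad, forces in N, time in s.
With the tool pointing down it reaches from about 425 to 950 mm from the base axis. Payload 16.7 kg.
Tool frame: the origin (TCP) lies on the centre line of the jaws, within the pads' length; the fingertips stand 25 mm ahead of it and the grasp point (between the pads) lies 6 mm ahead of it; z points along the fingers, y is the line along which they close (so a half turn about z gives the same grasp; the last joint's range is limited). The gripper opens to 94 mm and grips with 3 to 60 N. Pads are 16 mm wide; open, the fingers measure 119 mm over their backs; the gripper's body (75 mm by 177 mm) begins 78 mm behind the grasp point.
Start: joints at [-1.425, 0.426, 0.074, 1.606, -0.034, 1.111, -0.067], TCP at [196.126, 645.841, 230.467] pointing down, gripper open.
Joint ranges: [-2.85, 2.85], [-0.5, 2.14], [-1.23, 1.37], [0.21, 2.46], [-1.02, 4.16], [0.16, 2.05], [-2.73, 2.73]. Speed limits (rad/s): [1.89, 1.89, 2.39, 2.39, 3.01, 3.01, 3.01].

### API

Orientations are given as a rotation vector (axis times angle).
In Python, from station import robot, read_camera gives the robot as it stands.
- The arm moves only by the tool apply_moves, never from a script. Its argument "rows" is text: rows parted by semicolons, each of 6 numbers parted by spaces: the shift along the tool's x, y, z in units of 0.08 m (1.0 is 0.08 m), then the turn, a rotation vector about the tool's x, y, z in units of pi rad (1.0 is pi rad). In form: tx ty tz rx ry rz; .... A call has 1 to 10 rows; each row is the pose to reach, as a shift and turn from the pose commanded when the call began, along the tool's axes at that moment, turning the shorter way round; what a row does not reach only later rows make up. A row lasts 1/10 s, in which the tool goes at most 50 mm and 8.59 degrees, less where a joint would pass 70% of its speed; a pose out of reach is approached as far as the arm can. A call with a number of a shift or a turn outside -1 to 1 is refused whole. A call with a gripper value outside its range is refused whole. "gripper" is the opening, from 0 (shut) to 1 (fully open), set as the call begins (left out, the last holds). The fingers move at their own pace and stop on an object; "force" is the grip in N (left out, the last holds). Time passes only in rows, so rows that repeat a pose let the fingers close. It gives the time, the measured TCP pose, the force, the opening and the grip force at its end, in the units of the state.
- robot.get_state(): the state, without advancing time (a new reading comes with each control period).
- read_camera(name): name is "scene" or "top"; returns a dict with "color" (384x512x3 uint8, red, green, blue), "depth" (384x512 float32, mm along the optical axis (not along the pixel's ray), 0 where there is no reading), "camera_matrix" (3x3 intrinsics, pixels), "R" (3x3) and "t" (3): a world point X has camera coordinates R X + t. Camera axes: x right, y down, z forward; pixel columns grow to the right and rows downward; lengths in mm; the calibration is good to about 2 mm. A picture is of the moment at which its call begins.
- robot.hand_in(): hands the job in; it is judged then, once.
The state is a dict: "time": time; "joints": joint angles; "joint_vel": joint speeds; "tau": joint torques, N m; "tcp_pos": TCP position; "tool_rot": TCP orientation; "ft_force": force on the tool from outside, world axes, zero at the start; "moment": the same for the moment, N m; "gripper_width": opening from 0.0 (shut) to 1.0 (fully open); "grasp_force": force on a finger pad.
Only numpy, scipy, OpenCV 4.12 (cv2) and the standard library are available. Lean on these libraries where they do the work, as an engineer would, in place of code of your own. Each camera call takes 0.05 s, during which the arm holds its last target. There are 200 camera calls.

### The job

The four spice jars stand in the wire rack in no particular order. Slide the clear cover of the wooden spice box all the way back, stand each jar in the well that fits it so that the row runs from the widest jar at the left to the narrowest at the right, and then slide the cover fully shut over them. Keep the jars upright and set them down gently: they must not be dropped or knocked over.

Things in the scene. Friction and masses are not known exactly. Their poses are not given: they have to be found in the camera images.
- jar_60: the widest spice jar: upright cylinder 60 mm wide, 70 mm tall, one rigid piece: white stoneware, flat cork lid of the same width. Origin: centre of its underside; z up; yaw is of no matter. It starts in any of the four cells of a wire rack (wires 18 mm high, cells in a row 74 mm apart, row within 0.2 rad of world y, floor 6 mm up). Grip near the top, fingers closing across the row.
- jar_50: the second widest spice jar: upright cylinder 50 mm wide, 70 mm tall, one rigid piece: white stoneware, flat cork lid of the same width. Origin: centre of its underside; z up; yaw is of no matter. It starts in any of the four cells of a wire rack (wires 18 mm high, cells in a row 74 mm apart, row within 0.2 rad of world y, floor 6 mm up). Grip near the top, fingers closing across the row.
- jar_40: the second narrowest spice jar: upright cylinder 40 mm wide, 70 mm tall, one rigid piece: white stoneware, flat cork lid of the same width. Origin: centre of its underside; z up; yaw is of no matter. It starts in any of the four cells of a wire rack (wires 18 mm high, cells in a row 74 mm apart, row within 0.2 rad of world y, floor 6 mm up). Grip near the top, fingers closing across the row.
- jar_30: the narrowest spice jar: upright cylinder 30 mm wide, 70 mm tall, one rigid piece: white stoneware, flat cork lid of the same width. Origin: centre of its underside; z up; yaw is of no matter. It starts in any of the four cells of a wire rack (wires 18 mm high, cells in a row 74 mm apart, row within 0.2 rad of world y, floor 6 mm up). Grip near the top, fingers closing across the row.
- well_60: the round well for the 60 mm jar, at the left end (seen from the robot) of the wooden spice box: 68 mm wide, 20 mm deep, 4 mm chamfer, dark felt floor. Origin: centre of its floor, 10 mm above the worktop; x away from the robot (the way the cover opens), y left along the row, z up. Box walls: inner faces 62 mm in front of and 74 mm behind it, up to 78 mm above it (end walls 84).
- well_50: the round well for the 50 mm jar, second from the left of the wooden spice box: 58 mm wide, 20 mm deep, 4 mm chamfer, dark felt floor. Origin: centre of its floor, 10 mm above the worktop; x away from the robot (the way the cover opens), y left along the row, z up. Box walls: inner faces 62 mm in front of and 74 mm behind it, up to 78 mm above it (end walls 84).
- well_40: the round well for the 40 mm jar, third from the left of the wooden spice box: 48 mm wide, 20 mm deep, 4 mm chamfer, dark felt floor. Origin: centre of its floor, 10 mm above the worktop; x away from the robot (the way the cover opens), y left along the row, z up. Box walls: inner faces 62 mm in front of and 74 mm behind it, up to 78 mm above it (end walls 84).
- well_30: the round well for the 30 mm jar, at the right end of the wooden spice box: 38 mm wide, 20 mm deep, 4 mm chamfer, dark felt floor. Origin: centre of its floor, 10 mm above the worktop; x away from the robot (the way the cover opens), y left along the row, z up. Box walls: inner faces 62 mm in front of and 74 mm behind it, up to 78 mm above it (end walls 84).
- cover (a joint): clear flat cover of the fixed spice box (outside 148 x 272 x 94 mm), sliding in grooves 4 mm above the tops of seated jars: 0 = shut, 0.122 m = fully back (front edge then 60 mm behind the wells' centres). It stays where left, slides with about 2 N, and starts shut or up to 20 mm open.
- cover_grip (a point): top centre of the wooden grip bar on the cover, 110 mm above the worktop: bar 14 mm thick (along the slide, x), 70 mm long (along the row, y), 22 mm tall above the cover. x points the way the cover opens. With the cover shut the bar lies 46 mm in front (robot's side) of the wells' centre line, midway along the box.
Mind the look-alikes: they are no part of the job. What is shaped like the jar_40 but purple is not meant.

How it is judged (in metres and radians):
On the way, in this order (a step that is already met when the one before it is completed fails the run):
1. the cover is slid back (value of joint cover above 0.108 m), for 0.2 s.
2. all four jars stand in their own wells, the cover still back (horizontal distance between jar_60 and well_60 below 0.01 m and z of jar_60 in the frame of well_60 between -0.004 and 0.004 m and angle between each of jar_60, jar_50, jar_40, jar_30's own z axis and vertical below 0.1 rad and horizontal distance between jar_50 and well_50 below 0.01 m and z of jar_50 in the frame of well_50 between -0.004 and 0.004 m and horizontal distance between jar_40 and well_40 below 0.01 m and z of jar_40 in the frame of well_40 between -0.004 and 0.004 m and horizontal distance between jar_30 and well_30 below 0.01 m and z of jar_30 in the frame of well_30 between -0.004 and 0.004 m and value of joint cover above 0.09 m), for 0.2 s.
3. the cover is shut over the jars (value of joint cover below 0.005 m), for 0.2 s.
At the end, for the whole second after the job is handed in: Each jar stands on the floor of the well of its own size (centres within 10 mm, underside within 4 mm of the well's floor, within 0.1 rad of upright), at rest, and the cover is shut to within 5 mm (horizontal distance between jar_60 and well_60 below 0.01 m and z of jar_60 in the frame of well_60 between -0.004 and 0.004 m and angle between each of jar_60, jar_50, jar_40, jar_30's own z axis and vertical below 0.1 rad and horizontal distance between jar_50 and well_50 below 0.01 m and z of jar_50 in the frame of well_50 between -0.004 and 0.004 m and horizontal distance between jar_40 and well_40 below 0.01 m and z of jar_40 in the frame of well_40 between -0.004 and 0.004 m and horizontal distance between jar_30 and well_30 below 0.01 m and z of jar_30 in the frame of well_30 between -0.004 and 0.004 m and value of joint cover below 0.005 m and linear speed of each of jar_60, jar_50, jar_40, jar_30 below 0.02 m/s); the robot touches nothing.
It fails at once if a jar is tipped by more than 0.6 rad (angle between any of jar_60, jar_50, jar_40, jar_30's own z axis and vertical above 0.6 rad).
It fails at once if a jar is dropped or knocked (moves faster than 0.6 m/s while not held; a fall of about 20 mm) ((linear speed of jar_60 above 0.6 m/s and contact force between jar_60 and the fingers below 0.1 N) or (linear speed of jar_50 above 0.6 m/s and contact force between jar_50 and the fingers below 0.1 N) or (linear speed of jar_40 above 0.6 m/s and contact force between jar_40 and the fingers below 0.1 N) or (linear speed of jar_30 above 0.6 m/s and contact force between jar_30 and the fingers below 0.1 N)).
It also fails if it takes over 141 s, if anything falls off the work surface, if the arm or the gripper's body presses on something with over 40 N, if the wrist force passes 120 N, or if a joint passes its speed limit or range.

## Working session

There is one attempt and no reset: what is moved stays moved. The work goes in short steps, Python scripts to look and compute and a tool call to move; the robot and the scene stay as the last step left them, time stands still between calls to the robot, and variables do not carry over. Pictures are saved under pics/ and viewed, at most 14 in all, crops included, and the job is handed in when it is done.

Besides the shell and the picture viewer there is one more tool, called after ">>>" by a JSON object that holds its "fn" and its "kwargs". apply_moves: Moves the arm, as the interface text tells. Shifts and turns lie within -1 to 1; 1 stands for 0.08 m of shift or pi rad of turn. Its arguments: {"type":"object","properties":{"rows":{"type":"string"},"gripper":{"type":"number"},"force":{"type":"number"}},"required":["rows"]}

```bash
mkdir -p pics
cat > h.py <<'E'
import numpy as np, cv2
from station import robot, read_camera
def snap(name,fn):
    c=read_camera(name); cv2.imwrite('pics/%s.png'%fn,c['color'][:,:,::-1]); np.savez('pics/%s.npz'%fn,**c); return c
def world(c,u,v,z=None):
    K=c['camera_matrix'];R=c['R'];t=c['t']
    r=np.linalg.inv(K)@np.array([u,v,1.0])
    if z is None: return R.T@(r*float(c['depth'][int(v),int(u)])-t)
    o=-R.T@t; d=R.T@r
    return o+d*(z-o[2])/d[2]
def cloud(c):
    H,W=c['depth'].shape;u,v=np.meshgrid(np.arange(W),np.arange(H))
    P=np.linalg.inv(c['camera_matrix'])@np.stack([u.ravel(),v.ravel(),np.ones(H*W)])*c['depth'].ravel()
    return ((P.T-c['t'])@c['R']).reshape(H,W,3)
E
python3 - <<'E'
from h import *
a=snap('scene','s0');b=snap('top','t0')
s=robot.get_state();print(s)
for c in(a,b): print(c['camera_matrix'],-c['R'].T@c['t'],c['R'])
for n in('s0','t0'):
    i=cv2.imread(f'pics/{n}.png');cv2.imwrite(f'pics/{n}b.png',cv2.resize(i,(800,600)))
E
```

```text
{'time': 0.1, 'joints': array([-1.42553454,  0.42664576,  0.07387598,  1.60654038, -0.03410982,
        1.11080156, -0.06714171]), 'joint_vel': array([-6.44907270e-04, -7.46681542e-04, -4.39095291e-04, -6.35175271e-04,
       -6.37633123e-04,  2.73403359e-04,  5.98085223e-05]), 'tau': array([ 8.54498881e-03, -9.37480044e+01,  3.67767423e+00, -4.55034471e+01,
       -4.84442152e-02,  1.70336792e-02,  6.50381457e-05]), 'tcp_pos': array([196.02465757, 645.52585294, 229.8632761 ]), 'tool_rot': array([-4.61476383e-01, -3.10742398e+00,  1.77748941e-03]), 'ft_force': array([-0.36340284, -0.07718536,  0.0161876 ]), 'moment': array([-0.01731298, -0.0217189 , -0.0039443 ]), 'grasp_force': 0.0, 'gripper_width': 1.0014017733332743}
[[465.93208517   0.         252.56322769]
 [  0.         465.93208517 200.56999542]
 [  0.           0.           1.        ]] [-416.16534516 1050.89914441  653.28368132] [[-0.70671423 -0.70749002 -0.00358809]
 [-0.29485829  0.29913748 -0.90751053]
 [ 0.64312797 -0.64029262 -0.42001401]]
[[485.03442175   0.         257.81174835]
 [  0.         485.03442175 190.45065845]
 [  0.           0.           1.        ]] [ 347.66449192  193.97798598 1560.98548161] [[-0.01472706 -0.99972186 -0.01842069]
 [-0.99735468  0.01599869 -0.07090618]
 [ 0.07118116  0.01732772 -0.99731289]]
```

View pics/s0b.png

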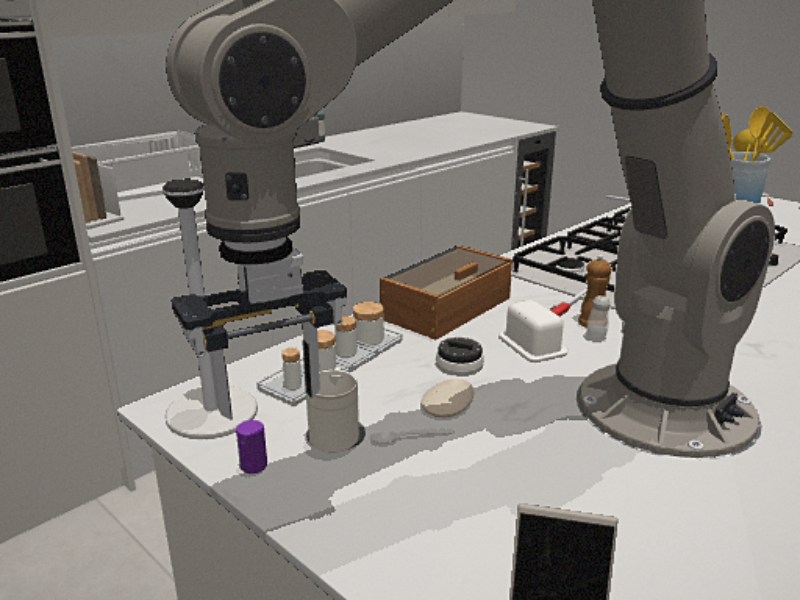

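View pics/t0b.png

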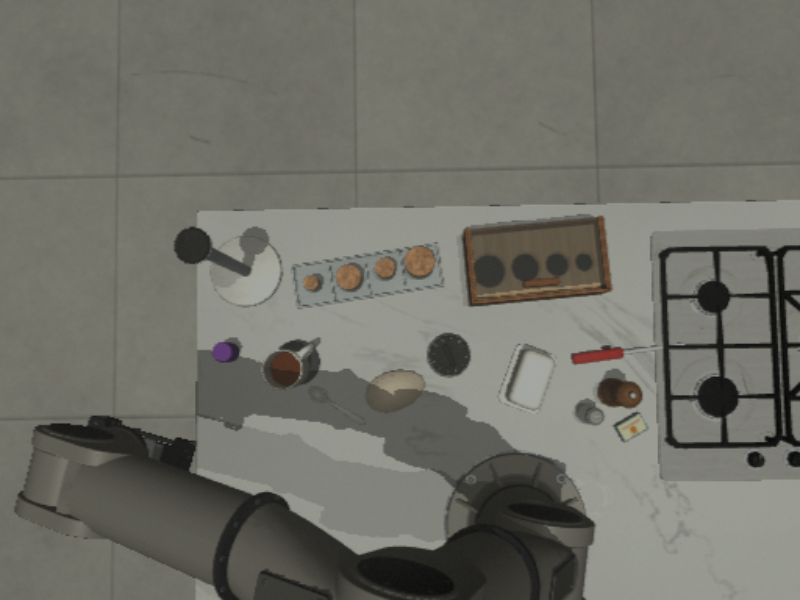

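The top view shows the box at (537,262), with its wells running from widest at the left (489,270) to narrowest (584,261) and the grip bar at (541,283). The rack lids from left to right are at (313,283), (349,277), (385,268) and (419,262). There is a purple look-alike at (225,351) and a tall paper-towel pole near the rack's left end at (192,245)–(245,270). Candidates for the jars are the four cork lids, the purple can (rejected by colour) and the mug at (290,368) (rejected). Next is one close crop.

Run:
```python
from h import *
i=cv2.imread('pics/t0.png')[130:205,180:400];cv2.imwrite('pics/t0c.png',cv2.resize(i,None,fx=3.6,fy=3.6,interpolation=cv2.INTER_CUBIC))
c=np.load('pics/t0.npz');P=cloud(c)
# lids by height and colour
m=((abs(P[...,2]-76)<10)).astype(np.uint8)
m[:, :185]=0; m[:,285:]=0
n,l,st,ce=cv2.connectedComponentsWithStats(m)
for k in range(1,n):
    if st[k,4]>40:
        z=np.median(P[l==k][:,2]); print('lid',ce[k].round(1),st[k,4],world(c,*ce[k],76).round(1),'dia',2*np.sqrt(st[k,4]/np.pi)*1485/485,z, np.median(P[l==k],0))
```

```text
lid [268.  166.9] 292 [526.  187.4  76. ] dia 59.03794064848029 75.72463383471163 [525.66481335 187.33679951  75.72463383]
lid [245.8 170.9] 131 [514.5 255.8  76. ] dia 39.54352877793694 75.60477170579644 [514.24697692 255.34579787  75.60477171]
lid [222.4 176.8] 204 [497.5 328.2  76. ] dia 49.34632992649907 76.13505117354995 [497.19109538 328.84484078  76.13505117]
lid [198.3 180.4] 75 [487.5 402.7  76. ] dia 29.920607429931383 75.35322431208999 [488.52602276 403.29392717  75.35322431]
```

View pics/t0c.png

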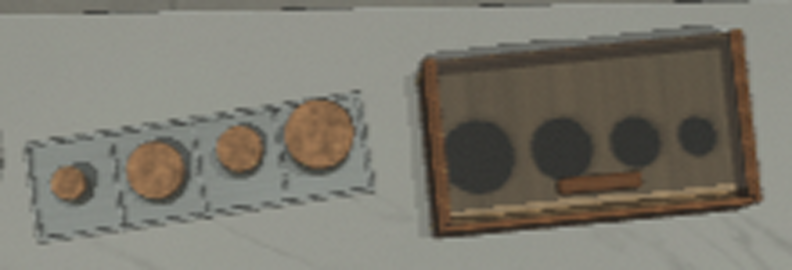

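Run:
```python
from h import *
c=np.load('pics/t0.npz');P=cloud(c);g=cv2.cvtColor(c['color'],cv2.COLOR_RGB2GRAY)
box=np.zeros(g.shape,bool);box[132:200,290:398]=1
q=P[box]; print(np.histogram(q[:,2],bins=np.arange(-10,130,6)))
for lo,hi in((83,100),(90,100),(60,100),(104,116)):
    m=box&(P[...,2]>lo)&(P[...,2]<hi);r=cv2.minAreaRect(P[m][:,:2].astype(np.float32));print(lo,m.sum(),r)
# wells
d=(box&(g<62)).astype(np.uint8);d[:142]=0
n,l,st,ce=cv2.connectedComponentsWithStats(d)
for k in range(1,n):
    if st[k,4]>40: print(ce[k].round(1),st[k],'z30',world(c,*ce[k],30).round(1),'z10',world(c,*ce[k],10).round(1),np.median(P[l==k],0).round(1))
s=np.load('pics/s0.npz');Q=cloud(s)
for lo,hi in((83,92),(92,98),(104,116)):
    m=(Q[...,2]>lo)&(Q[...,2]<hi)&(Q[...,0]>400)&(Q[...,0]<700)&(Q[...,1]<160)&(Q[...,1]>-200);r=cv2.minAreaRect(Q[m][:,:2].astype(np.float32));print('scene',lo,m.sum(),r)
```

```text
(array([ 370, 1528,  684,   35,   16,   29,  128,   61,   23,   18,   16,
         19,   17,   15,   56, 1050, 2498,  604,   50,   50,   42,    4,
          0]), array([-10,  -4,   2,   8,  14,  20,  26,  32,  38,  44,  50,  56,  62,
        68,  74,  80,  86,  92,  98, 104, 110, 116, 122, 128]))
83 3941 ((526.95654296875, -42.287200927734375), (155.00990295410156, 273.3619079589844), 4.542320251464844)
90 1267 ((526.2079467773438, -41.77984619140625), (153.4841766357422, 272.2662048339844), 4.557082176208496)
60 4273 ((526.823974609375, -41.77388000488281), (155.3478546142578, 274.47222900390625), 4.504897594451904)
104 92 ((477.3874816894531, -45.42980194091797), (13.782859802246094, 67.3937759399414), 4.5604963302612305)
[372.9 155.3] [338 142  52  44 176] z30 [ 562.7 -145.7   30. ] z10 [ 565.5 -150.1   10. ] [ 576.3 -160.8   88.1]
[325.5 183.7] [296 149  90  47 195] z30 [475.    6.5  30. ] z10 [476.7   4.   10. ] [454.4  41.9  63.3]
[335.8 170.9] [328 163  17  17 227] z30 [514.9 -27.   30. ] z10 [517.1 -29.9  10. ] [508.6 -18.8  87.8]
[356.1 169. ] [350 163  14  13 145] z30 [520.1 -91.3  30. ] z10 [522.3 -95.   10. ] [513.4 -80.4  87.8]
[373.4 167.3] [369 163  10  10  85] z30 [ 524.5 -145.8   30. ] z10 [ 526.9 -150.3   10. ] [ 518.8 -133.1   87.3]
[312.6 173.1] [303 164  20  20 308] z30 [509.2  46.1  30. ] z10 [511.3  44.2  10. ] [503.2  51.4  87.8]
scene 83 1316 ((526.3049926757812, -41.81233215332031), (160.79617309570312, 277.68878173828125), 4.256829261779785)
scene 92 159 ((522.833251953125, -41.66932678222656), (146.78289794921875, 275.46435546875), 4.403354167938232)
scene 104 48 ((475.9217224121094, -44.4539680480957), (14.501202583312988, 66.5683822631836), 6.250303268432617)
```

>>> {"fn": "apply_moves", "kwargs": {"rows": "-0.3 -0.3 0 0 0 0.1;-1 -1 0 0 0 0.2;-1 -1 0 0 0 0.381;-1 -1 0 0 0 0.381;-1 -1 0 0 0 0.381;-1 -1 0 0 0 0.381;-1 -1 0 0 0 0.381;-1 -1 0 0 0 0.381;-1 -1 0 0 0 0.381;-1 -1 0 0 0 0.381", "gripper": 0.6}}

```text
time: 1.1
tcp_pos: [249.2, 546.0, 230.3]
tool_rot: [2.126, 2.312, -0.001]
ft_force: [-0.4, 0.5, -0.5]
gripper_width: 0.603
grasp_force: 0.0
```

```bash
cat >> h.py <<'E'
from scipy.spatial.transform import Rotation as Rn
def to(x,y,z,yaw=0.0794):
    s=robot.get_state(); R=Rn.from_rotvec(s['tool_rot'])
    want=Rn.from_matrix(np.array([[-np.sin(yaw),np.cos(yaw),0],[np.cos(yaw),np.sin(yaw),0],[0,0,-1.]]))
    w=np.array([x,y,z])
    print('t',round(s['time'],2),'tcp',s['tcp_pos'].round(1),'w',round(float(s['gripper_width']),3),'F',s['ft_force'].round(1),'grip',round(float(s['grasp_force']),1),'j',s['joints'].round(2))
    print('shift',(R.inv().apply(w-s['tcp_pos'])/80).round(3),'turn',((R.inv()*want).as_rotvec()/np.pi).round(4))
E
python3 -c "
from h import *
to(477.4,-45.4,180)"
```

```text
t 1.1 tcp [249.2 546.  230.3] w 0.603 F [-0.4  0.5 -0.5] grip 0.0 j [-1.5   0.31  0.31  1.79 -0.11  1.05 -1.06]
shift [-7.605  2.223  0.632] turn [-0.      0.0002  0.0014]
```

>>> {"fn": "apply_moves", "kwargs": {"rows": "-0.475 0.37 0 0 0 0;-0.95 0.74 0 0 0 0;-0.95 0.74 0 0 0 0;-0.95 0.74 0 0 0 0"}}

```text
time: 1.5
tcp_pos: [315.3, 474.2, 230.7]
tool_rot: [-2.13, -2.309, -0.0]
ft_force: [-0.9, 0.5, 0.7]
gripper_width: 0.599
grasp_force: 0.0
```

>>> {"fn": "apply_moves", "kwargs": {"rows": "-0.475 0.37 0 0 0 0;-0.95 0.74 0 0 0 0;-0.95 0.74 0 0 0 0"}}

```text
time: 1.8
tcp_pos: [383.0, 400.0, 230.7]
tool_rot: [2.134, 2.303, 0.0]
ft_force: [0.3, -0.1, 0.0]
gripper_width: 0.599
grasp_force: 0.0
```

>>> {"fn": "apply_moves", "kwargs": {"rows": "-0.475 0.37 0 0 0 0;-0.95 0.74 0 0 0 0;-0.95 0.74 0 0 0 0"}}

```text
time: 2.1
tcp_pos: [447.9, 328.7, 230.8]
tool_rot: [2.135, 2.303, 0.001]
ft_force: [0.4, -0.5, -0.4]
gripper_width: 0.601
grasp_force: 0.0
```

>>> {"fn": "apply_moves", "kwargs": {"rows": "-0.475 0 0 0 0 0;-0.95 0 0 0 0 0;-0.95 0 0 0 0 0"}}

```text
time: 2.4
tcp_pos: [450.8, 253.5, 230.6]
tool_rot: [2.134, 2.306, -0.001]
ft_force: [-0.7, 0.8, 0.6]
gripper_width: 0.602
grasp_force: 0.0
```

>>> {"fn": "apply_moves", "kwargs": {"rows": "-0.475 0 0 0 0 0;-0.95 0 0 0 0 0;-0.95 0 0 0 0 0"}}

```text
time: 2.7
tcp_pos: [456.7, 178.2, 230.7]
tool_rot: [2.134, 2.306, -0.0]
ft_force: [-0.3, 0.2, -0.1]
gripper_width: 0.604
grasp_force: 0.0
```

>>> {"fn": "apply_moves", "kwargs": {"rows": "-0.475 0 0 0 0 0;-0.95 0 0 0 0 0;-0.95 0 0 0 0 0"}}

```text
time: 3.0
tcp_pos: [462.8, 102.8, 230.7]
tool_rot: [2.134, 2.305, 0.0]
ft_force: [0.3, 1.4, 0.4]
gripper_width: 0.599
grasp_force: 0.0
```

>>> {"fn": "apply_moves", "kwargs": {"rows": "-0.475 0 0 0 0 0;-0.95 0 0 0 0 0;-0.95 0 0 0 0 0"}}

```text
time: 3.3
tcp_pos: [468.9, 27.2, 230.8]
tool_rot: [2.133, 2.305, 0.0]
ft_force: [0.2, 1.0, -0.3]
gripper_width: 0.601
grasp_force: 0.0
```

>>> {"fn": "apply_moves", "kwargs": {"rows": "-0.475 0 0 0 0 0;-0.95 0 0.3 0 0 0;-0.95 0 0.6 0 0 0;-0.95 0 0.6 0 0 0"}}

```text
time: 3.7
tcp_pos: [473.6, -45.2, 180.5]
tool_rot: [-2.129, -2.307, 0.005]
ft_force: [1.0, 1.0, 0.3]
gripper_width: 0.604
grasp_force: 0.0
```

```bash
python3 -c "
from h import *
to(477.4,-45.4,116.5)"
```

```text
t 3.7 tcp [473.6 -45.2 180.5] w 0.604 F [1.  1.  0.3] grip 0.0 j [-0.67  0.19  0.71  2.12 -0.15  0.89  0.21]
shift [-0.006  0.05   0.799] turn [-0.0012  0.0003  0.0003]
```

>>> {"fn": "apply_moves", "kwargs": {"rows": "0 0.05 0.2 0 0 0;0 0.05 0.4 0 0 0;0 0.05 0.6 0 0 0;0 0.05 0.7 0 0 0;0 0.05 0.79 0 0 0;0 0.05 0.79 0 0 0;0 0.05 0.79 0 0 0"}}

```text
time: 4.4
tcp_pos: [478.8, -45.4, 119.8]
tool_rot: [2.131, 2.308, 0.001]
ft_force: [-1.1, 0.8, -0.3]
gripper_width: 0.6
grasp_force: 0.0
```

>>> {"fn": "apply_moves", "kwargs": {"rows": "0 0 0 0 0 0;0 0 0 0 0 0;0 0 0 0 0 0;0 0 0 0 0 0;0 0 0 0 0 0;0 0 0 0 0 0;0 0 0 0 0 0;0 0 0 0 0 0", "gripper": 0, "force": 20}}

```text
time: 5.2
tcp_pos: [478.4, -45.8, 119.3]
tool_rot: [-2.132, -2.307, 0.0]
ft_force: [-1.1, 0.1, 2.2]
gripper_width: 0.148
grasp_force: 20.0
```

```bash
python3 -c "
from h import *
to(477.4,-45.4,116.5)
c=snap('scene','s1');cv2.imwrite('pics/s1c.png',cv2.resize(cv2.imread('pics/s1.png')[100:280,130:370],(800,600)))
"
```

```text
t 5.2 tcp [478.4 -45.8 119.3] w 0.148 F [-1.1  0.1  2.2] grip 20.0 j [-0.6   0.3   0.67  2.17 -0.27  0.75  0.32]
shift [ 0.005 -0.012  0.035] turn [-0.0001  0.     -0.0001]
```

View pics/s1c.png

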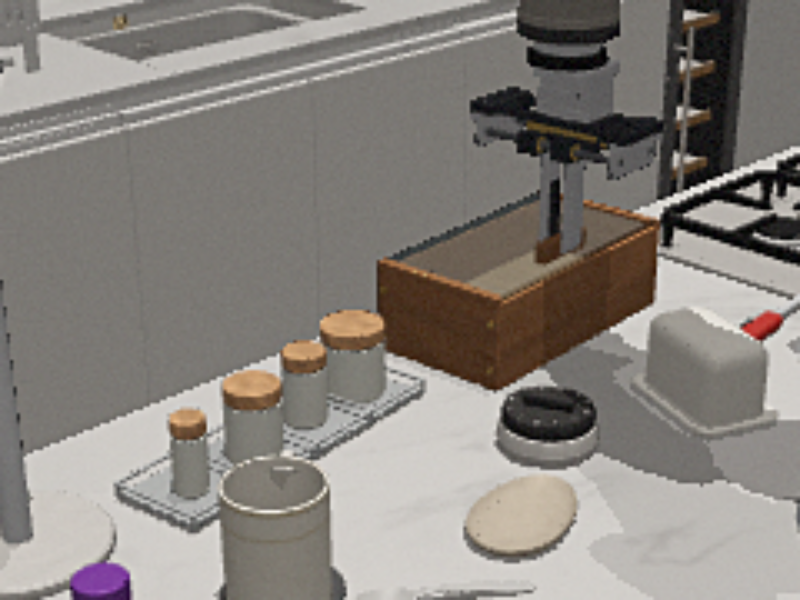

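The fingers hold the grip bar: opening 13.9 mm, seen at (560,245) in the crop. Now I slide the cover back.

>>> {"fn": "apply_moves", "kwargs": {"rows": "0 0.05 0 0 0 0;0 0.2 0 0 0 0;0 0.4 0 0 0 0;0 0.6 0 0 0 0;0 0.7 0 0 0 0;0 0.7 0 0 0 0"}}

```text
time: 5.85
tcp_pos: [535.8, -41.2, 119.3]
tool_rot: [2.131, 2.307, 0.0]
ft_force: [1.3, 1.6, 6.3]
gripper_width: 0.146
grasp_force: 20.0
```

>>> {"fn": "apply_moves", "kwargs": {"rows": "0 0.2 0 0 0 0;0 0.4 0 0 0 0;0 0.6 0 0 0 0;0 0.68 0 0 0 0;0 0.7 0 0 0 0;0 0.7 0 0 0 0;0 0.7 0 0 0 0"}}

```text
time: 6.55
tcp_pos: [589.9, -37.0, 119.3]
tool_rot: [2.132, 2.307, 0.0]
ft_force: [1.5, -0.2, 2.1]
gripper_width: 0.147
grasp_force: 20.0
```

```bash
python3 -c "
from h import *
to(589,-37,116.5)"
```

```text
t 6.55 tcp [589.9 -37.  119.3] w 0.147 F [ 1.5 -0.2  2.1] grip 20.0 j [-0.52  0.48  0.62  1.92 -0.36  0.85  0.37]
shift [ 0.    -0.011  0.035] turn [ 0.0001 -0.     -0.0002]
```

>>> {"fn": "apply_moves", "kwargs": {"rows": "0 0.02 0 0 0 0;0 0.04 0 0 0 0;0 0.04 0 0 0 0"}}

```text
time: 6.85
tcp_pos: [593.1, -36.7, 119.3]
tool_rot: [-2.132, -2.307, 0.001]
ft_force: [-2.0, -0.4, 5.8]
gripper_width: 0.146
grasp_force: 20.0
```

>>> {"fn": "apply_moves", "kwargs": {"rows": "0 0 0 0 0 0;0 0 0 0 0 0;0 0 0 0 0 0;0 0 -0.3 0 0 0;0 0 -0.9 0 0 0;0 0 -1 0 0 0", "gripper": 0.6}}

```text
time: 7.45
tcp_pos: [595.1, -37.2, 203.5]
tool_rot: [2.131, 2.304, 0.006]
ft_force: [-0.2, -0.5, 0.3]
gripper_width: 0.591
grasp_force: 0.0
```

>>> {"fn": "apply_moves", "kwargs": {"rows": "0.4 -0.4 0 0 0 0;0.8 -0.8 0 0 0 0;0.9 -0.9 0 0 0 0;0.9 -0.9 0 0 0 0"}}

```text
time: 7.85
tcp_pos: [514.9, 31.0, 199.3]
tool_rot: [-2.128, -2.31, -0.001]
ft_force: [1.1, -1.0, 0.8]
gripper_width: 0.597
grasp_force: 0.0
```

>>> {"fn": "apply_moves", "kwargs": {"rows": "0.5 0 0 0 0 0;1 0 0 0 0 0;1 0 0 0 0 0"}}

```text
time: 8.15
tcp_pos: [510.1, 113.5, 199.0]
tool_rot: [-2.126, -2.313, -0.001]
ft_force: [-0.2, -0.8, -1.4]
gripper_width: 0.6
grasp_force: 0.0
```

>>> {"fn": "apply_moves", "kwargs": {"rows": "0.5 0 0 0 0 0;1 0 0 0 0 0;1 0 0 0 0 0"}}

```text
time: 8.45
tcp_pos: [503.6, 193.3, 198.9]
tool_rot: [-2.126, -2.313, -0.001]
ft_force: [1.0, 0.1, -0.2]
gripper_width: 0.603
grasp_force: 0.0
```

Run:
```python
from h import *
to(525,187,200)
c=snap('top','t1');i=cv2.imread('pics/t1.png')[120:205,180:400];cv2.imwrite('pics/t1c.png',cv2.resize(i,None,fx=3.6,fy=3.6,interpolation=cv2.INTER_CUBIC))
P=cloud(c);g=cv2.cvtColor(c['color'],cv2.COLOR_RGB2GRAY)
m=((P[...,2]>2)&(P[...,2]<40)&(g<62)).astype(np.uint8);m[:140]=0;m[200:]=0;m[:,:295]=0;m[:,398:]=0
n,l,st,ce=cv2.connectedComponentsWithStats(m)
for k in range(1,n):
    if st[k,4]>30: print(ce[k].round(1),st[k],world(c,*ce[k],30).round(1),world(c,*ce[k],10).round(1),np.median(P[l==k],0).round(1))
m=(P[...,2]>104)&(P[...,2]<116);m[:,:295]=0;m[:,398:]=0;print(cv2.minAreaRect(P[m][:,:2].astype(np.float32)))
```

```text
t 8.45 tcp [503.6 193.3 198.9] w 0.603 F [ 1.   0.1 -0.2] grip 0.0 j [-1.    0.27  0.61  1.97 -0.19  0.96 -0.21]
shift [-0.101  0.259 -0.014] turn [ 0.0001 -0.0001  0.0015]
[312.6 173.1] [303 163  20  21 329] [509.2  46.2  30. ] [511.3  44.3  10. ] [511.3  43.9  10.8]
[336.  170.9] [328 162  17  18 236] [515.1 -27.6  30. ] [517.3 -30.5  10. ] [517.  -30.2  11. ]
[356.5 168.8] [350 162  14  15 156] [520.6 -92.5  30. ] [522.8 -96.2  10. ] [522.3 -96.   10.1]
[373.8 167.1] [369 162  11  11  94] [ 524.9 -147.2   30. ] [ 527.2 -151.6   10. ] [ 527.7 -150.8   10.2]
((336.4252014160156, -101.73030090332031), (534.2467041015625, 163.82041931152344), 3.7534472942352295)
```

View pics/t1c.png

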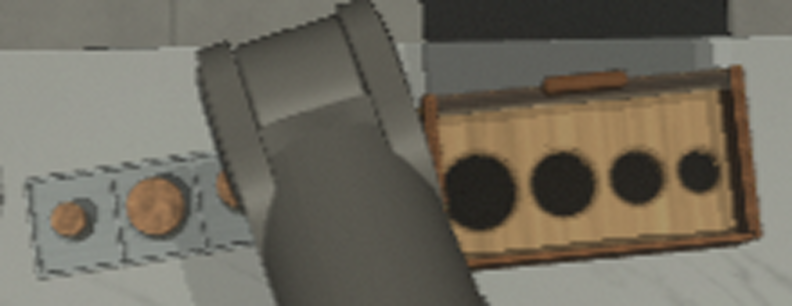

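The cover is fully back: its bar is at (585,83) in the crop, behind the box. The wells are uncovered at (480,191), (563,184), (637,177) and (699,171). Picking jar_60 now.

>>> {"fn": "apply_moves", "kwargs": {"rows": "-0.05 0.14 0 0 0 0;-0.096 0.272 0.2 0 0 0.0015;-0.096 0.272 0.5 0 0 0.0015;-0.096 0.272 0.8 0 0 0.0015;-0.096 0.272 0.8 0 0 0.0015;-0.096 0.272 0.8 0 0 0.0015", "gripper": 1}}

```text
time: 9.1
tcp_pos: [526.5, 181.4, 135.6]
tool_rot: [2.139, 2.3, -0.001]
ft_force: [0.1, 0.1, 0.4]
gripper_width: 0.999
grasp_force: 0.0
```

```bash
python3 -c "
from h import *
to(526,187.4,70)"
```

```text
t 9.1 tcp [526.5 181.4 135.6] w 0.999 F [0.1 0.1 0.4] grip 0.0 j [-0.91  0.39  0.58  1.99 -0.28  0.84 -0.1 ]
shift [ 0.076 -0.001  0.82 ] turn [-0.      0.0003 -0.0023]
```

>>> {"fn": "apply_moves", "kwargs": {"rows": "0.076 0 0.2 0 0 0;0.076 0 0.5 0 0 0;0.076 0 0.7 0 0 0;0.076 0 0.82 0 0 0;0.076 0 0.82 0 0 0;0.076 0 0.82 0 0 0;0.076 0 0.82 0 0 0"}}

```text
time: 9.8
tcp_pos: [525.6, 189.3, 70.5]
tool_rot: [2.137, 2.302, 0.002]
ft_force: [-0.5, 0.7, -0.1]
gripper_width: 1.0
grasp_force: 0.0
```

>>> {"fn": "apply_moves", "kwargs": {"rows": "0 0 0 0 0 0;0 0 0 0 0 0;0 0 0 0 0 0;0 0 0 0 0 0;0 0 0 0 0 0;0 0 0 0 0 0;0 0 0 0 0 0", "gripper": 0.4, "force": 25}}

```text
time: 10.5
tcp_pos: [525.2, 189.2, 69.8]
tool_rot: [2.137, 2.302, 0.0]
ft_force: [0.6, -0.1, 2.0]
gripper_width: 0.63
grasp_force: 25.0
```

```bash
python3 -c "
from h import *
to(526,187.4,190)"
```

```text
t 10.5 tcp [525.2 189.2  69.8] w 0.63 F [ 0.6 -0.1  2. ] grip 25.0 j [-0.87  0.49  0.52  2.02 -0.36  0.72 -0.05]
shift [-0.023  0.009 -1.503] turn [ 0.0001 -0.     -0.0016]
```

>>> {"fn": "apply_moves", "kwargs": {"rows": "0 0 -0.1 0 0 0;0 0 -0.3 0 0 0;0 0 -0.6 0 0 0;0 0 -0.9 0 0 0;0 0 -1 0 0 0;0 0 -1 0 0 0"}}

```text
time: 11.1
tcp_pos: [525.4, 189.4, 150.6]
tool_rot: [2.137, 2.303, 0.003]
ft_force: [0.1, 1.1, -2.1]
gripper_width: 0.627
grasp_force: 25.0
```

>>> {"fn": "apply_moves", "kwargs": {"rows": "-0.2 0 -0.4 0 0 0;-0.5 0 -0.55 0 0 0;-0.8 0 -0.55 0 0 0;-0.8 0 -0.55 0 0 0;-0.8 0 -0.55 0 0 0;-0.8 0 -0.55 0 0 0"}}

```text
time: 11.7
tcp_pos: [529.5, 125.3, 193.0]
tool_rot: [-2.137, -2.302, 0.001]
ft_force: [0.3, 0.0, -1.3]
gripper_width: 0.63
grasp_force: 25.0
```

```bash
python3 -c "
from h import *
to(511,47.2,115)"
```

```text
t 11.7 tcp [529.5 125.3 193. ] w 0.63 F [ 0.3  0.  -1.3] grip 25.0 j [-0.88  0.29  0.64  1.97 -0.21  0.95 -0.06]
shift [-0.956 -0.302  0.975] turn [-0.0003  0.0001 -0.0016]
```

>>> {"fn": "apply_moves", "kwargs": {"rows": "-0.3 -0.1 0 0 0 0;-0.7 -0.2 0 0 0 0;-0.956 -0.302 0 0 0 -0.0016;-0.956 -0.302 0 0 0 -0.0016;-0.956 -0.302 0.3 0 0 -0.0016;-0.956 -0.302 0.6 0 0 -0.0016;-0.956 -0.302 0.9 0 0 -0.0016;-0.956 -0.302 0.97 0 0 -0.0016;-0.956 -0.302 0.97 0 0 -0.0016;-0.956 -0.302 0.97 0 0 -0.0016"}}

```text
time: 12.7
tcp_pos: [511.9, 47.5, 116.8]
tool_rot: [2.131, 2.308, 0.001]
ft_force: [-0.6, -0.1, -2.1]
gripper_width: 0.63
grasp_force: 25.0
```

Run:
```python
from h import *
to(511,47.2,74.8)
c=snap('scene','s2');cv2.imwrite('pics/s2c.png',cv2.resize(cv2.imread('pics/s2.png')[130:220,230:350],(800,600),interpolation=cv2.INTER_CUBIC))
```

```text
t 12.7 tcp [511.9  47.5 116.8] w 0.63 F [-0.6 -0.1 -2.1] grip 25.0 j [-0.73  0.36  0.63  2.1  -0.3   0.77  0.16]
shift [-0.003 -0.012  0.525] turn [ 0.0002 -0.      0.0001]
```

View pics/s2c.png

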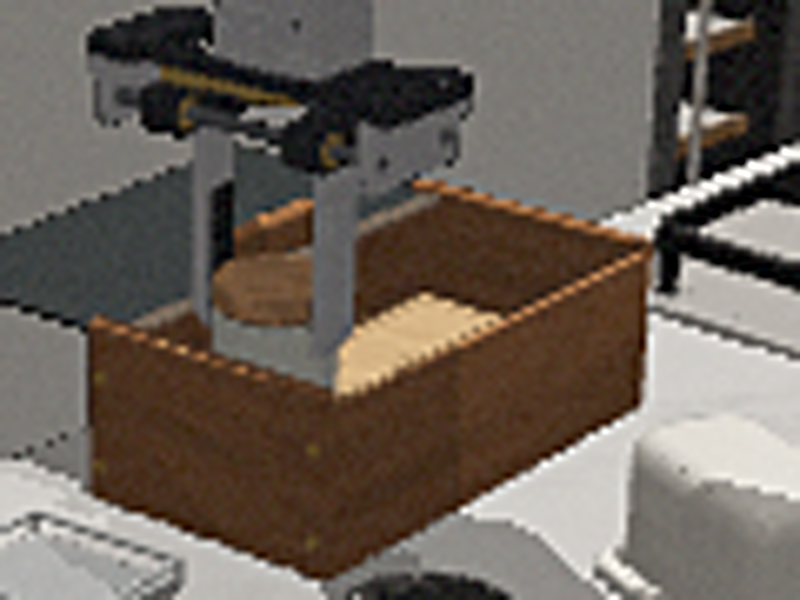

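jar_60 is held upright inside the box at (270,310), over the left well. Lowering it gently.

>>> {"fn": "apply_moves", "kwargs": {"rows": "-0.003 -0.012 0.06 0 0 0;-0.003 -0.012 0.12 0 0 0;-0.003 -0.012 0.18 0 0 0;-0.003 -0.012 0.24 0 0 0;-0.003 -0.012 0.3 0 0 0;-0.003 -0.012 0.36 0 0 0;-0.003 -0.012 0.42 0 0 0;-0.003 -0.012 0.46 0 0 0;-0.003 -0.012 0.46 0 0 0;-0.003 -0.012 0.46 0 0 0"}}

```text
time: 13.75
tcp_pos: [510.4, 46.8, 79.3]
tool_rot: [-2.132, -2.308, 0.0]
ft_force: [-0.1, -0.0, -2.1]
gripper_width: 0.63
grasp_force: 25.0
```

```bash
python3 -c "
from h import *
to(511,47.2,74.8)"
```

```text
t 13.75 tcp [510.4  46.8  79.3] w 0.63 F [-0.1 -0.  -2.1] grip 25.0 j [-0.69  0.42  0.58  2.12 -0.36  0.7   0.21]
shift [0.004 0.007 0.056] turn [-0.      0.     -0.0001]
```

>>> {"fn": "apply_moves", "kwargs": {"rows": "0 0 0.02 0 0 0;0 0 0.04 0 0 0;0 0 0.055 0 0 0;0 0 0.065 0 0 0;0 0 0.065 0 0 0"}}

```text
time: 14.25
tcp_pos: [510.4, 46.9, 74.0]
tool_rot: [-2.132, -2.308, 0.0]
ft_force: [0.3, -1.0, -2.4]
gripper_width: 0.63
grasp_force: 25.0
```

>>> {"fn": "apply_moves", "kwargs": {"rows": "0 0 0 0 0 0;0 0 0 0 0 0;0 0 0 0 0 0;0 0 0 0 0 0;0 0 0 0 0 0;0 0 0 0 0 0", "gripper": 0.8}}

```text
time: 14.85
tcp_pos: [510.5, 46.9, 74.1]
tool_rot: [2.132, 2.308, -0.0]
ft_force: [-0.2, 0.0, 0.8]
gripper_width: 0.801
grasp_force: 0.0
```

>>> {"fn": "apply_moves", "kwargs": {"rows": "0 0 -0.1 0 0 0;0 0 -0.3 0 0 0;0 0 -0.6 0 0 0;0 0 -1 0 0 0;0 0 -1 0 0 0"}}

```text
time: 15.35
tcp_pos: [512.3, 46.9, 157.7]
tool_rot: [2.131, 2.306, 0.007]
ft_force: [0.3, 0.4, -0.3]
gripper_width: 0.802
grasp_force: 0.0
```

>>> {"fn": "apply_moves", "kwargs": {"rows": "0.3 0 -0.4 0 0 0;0.6 0 -0.5 0 0 0;1 0 -0.5 0 0 0;1 0 -0.5 0 0 0"}}

```text
time: 15.75
tcp_pos: [503.7, 130.7, 194.3]
tool_rot: [-2.126, -2.312, -0.002]
ft_force: [-0.1, 0.2, -0.1]
gripper_width: 0.802
grasp_force: 0.0
```

>>> {"fn": "apply_moves", "kwargs": {"rows": "0.5 0 0 0 0 0;1 0 0 0 0 0;1 0 0 0 0 0;1 0 0 0 0 0"}}

```text
time: 16.15
tcp_pos: [497.5, 206.4, 193.8]
tool_rot: [2.13, 2.309, -0.001]
ft_force: [-0.2, -0.7, 0.1]
gripper_width: 0.799
grasp_force: 0.0
```

>>> {"fn": "apply_moves", "kwargs": {"rows": "0.3 0 0 0 0 0;0.6 0 0 0 0 0;0.6 0 0 0 0 0;0.6 0 0 0 0 0;0.6 0 0 0 0 0"}}

```text
time: 16.65
tcp_pos: [494.3, 252.5, 194.1]
tool_rot: [2.134, 2.306, -0.001]
ft_force: [-0.1, -0.6, 0.1]
gripper_width: 0.803
grasp_force: 0.0
```

```bash
python3 -c "
from h import *
to(514.7,255.8,130)"
```

```text
t 16.65 tcp [494.3 252.5 194.1] w 0.803 F [-0.1 -0.6  0.1] grip 0.0 j [-1.08  0.31  0.6   1.94 -0.21  0.96 -0.3 ]
shift [0.022 0.258 0.801] turn [-0.      0.0002 -0.0006]
```

>>> {"fn": "apply_moves", "kwargs": {"rows": "0.022 0.15 0 0 0 0;0.022 0.258 0.2 0 0 0;0.022 0.258 0.5 0 0 0;0.022 0.258 0.8 0 0 0;0.022 0.258 0.8 0 0 0;0.022 0.258 0.8 0 0 0;0.022 0.258 0.8 0 0 0;0.022 0.258 0.8 0 0 0"}}

```text
time: 17.45
tcp_pos: [515.1, 257.9, 131.2]
tool_rot: [2.132, 2.307, 0.003]
ft_force: [0.8, 0.2, -0.5]
gripper_width: 0.802
grasp_force: 0.0
```

```bash
python3 -c "
from h import *
to(514.7,255.8,70)"
```

```text
t 17.45 tcp [515.1 257.9 131.2] w 0.802 F [ 0.8  0.2 -0.5] grip 0.0 j [-1.02  0.42  0.56  1.95 -0.3   0.85 -0.22]
shift [-0.026 -0.008  0.766] turn [ 0.0004 -0.0003 -0.0001]
```

>>> {"fn": "apply_moves", "kwargs": {"rows": "-0.02 0 0.2 0 0 0;-0.02 0 0.5 0 0 0;-0.02 0 0.7 0 0 0;-0.02 0 0.76 0 0 0;-0.02 0 0.76 0 0 0;-0.02 0 0.76 0 0 0;-0.02 0 0.76 0 0 0"}}

```text
time: 18.15
tcp_pos: [515.0, 256.3, 70.1]
tool_rot: [2.132, 2.308, 0.002]
ft_force: [-0.0, 0.4, -1.2]
gripper_width: 0.8
grasp_force: 0.0
```

>>> {"fn": "apply_moves", "kwargs": {"rows": "0 0 0 0 0 0;0 0 0 0 0 0;0 0 0 0 0 0;0 0 0 0 0 0;0 0 0 0 0 0;0 0 0 0 0 0;0 0 0 0 0 0;0 0 0 0 0 0", "gripper": 0.2, "force": 25}}

```text
time: 18.95
tcp_pos: [514.5, 256.0, 69.3]
tool_rot: [-2.132, -2.308, 0.0]
ft_force: [-0.3, -0.1, -0.1]
gripper_width: 0.423
grasp_force: 25.0
```

```bash
python3 -c "
from h import *
to(522,-94.7,190)"
```

```text
t 18.95 tcp [514.5 256.   69.3] w 0.423 F [-0.3 -0.1 -0.1] grip 25.0 j [-0.97  0.51  0.51  1.99 -0.36  0.73 -0.16]
shift [-4.378 -0.254 -1.509] turn [-0.  0. -0.]
```

>>> {"fn": "apply_moves", "kwargs": {"rows": "0 0 -0.1 0 0 0;0 0 -0.3 0 0 0;0 0 -0.6 0 0 0;0 0 -0.9 0 0 0;0 0 -1 0 0 0"}}

```text
time: 19.45
tcp_pos: [515.6, 256.4, 152.5]
tool_rot: [2.132, 2.307, 0.006]
ft_force: [0.2, 0.3, -1.2]
gripper_width: 0.42
grasp_force: 25.0
```

>>> {"fn": "apply_moves", "kwargs": {"rows": "-0.3 0 -0.4 0 0 0;-0.7 0 -0.55 0 0 0;-1 0 -0.55 0 0 0;-1 0 -0.55 0 0 0"}}

```text
time: 19.85
tcp_pos: [521.2, 172.9, 194.2]
tool_rot: [2.136, 2.303, 0.001]
ft_force: [-0.2, 0.3, -1.0]
gripper_width: 0.422
grasp_force: 25.0
```

>>> {"fn": "apply_moves", "kwargs": {"rows": "-0.4 -0.1 0 0 0 0;-0.8 -0.2 0 0 0 0;-1 -0.25 0 0 0 0;-1 -0.25 0 0 0 0"}}

```text
time: 20.25
tcp_pos: [507.0, 93.3, 193.5]
tool_rot: [-2.135, -2.305, -0.0]
ft_force: [-1.0, 0.4, -0.3]
gripper_width: 0.423
grasp_force: 25.0
```

>>> {"fn": "apply_moves", "kwargs": {"rows": "-0.4 0 0 0 0 0;-0.8 0 0 0 0 0;-1 0 0 0 0 0;-1 0 0 0 0 0"}}

```text
time: 20.65
tcp_pos: [514.1, 14.4, 193.4]
tool_rot: [2.133, 2.306, 0.0]
ft_force: [-0.7, 0.7, -0.3]
gripper_width: 0.422
grasp_force: 25.0
```

>>> {"fn": "apply_moves", "kwargs": {"rows": "-0.4 0 0 0 0 0;-0.8 0 0 0 0 0;-1 0 0 0 0 0;-1 0 0 0 0 0"}}

```text
time: 21.05
tcp_pos: [520.5, -65.0, 193.3]
tool_rot: [2.133, 2.306, -0.0]
ft_force: [1.4, 0.6, -0.8]
gripper_width: 0.416
grasp_force: 25.0
```

>>> {"fn": "apply_moves", "kwargs": {"rows": "-0.2 0 0 0 0 0;-0.38 0 0 0 0 0;-0.38 0 0 0 0 0;-0.38 0 0 0 0 0;-0.38 0 0 0 0 0;-0.38 0 0 0 0 0"}}

```text
time: 21.65
tcp_pos: [522.5, -93.7, 193.2]
tool_rot: [-2.13, -2.309, -0.0]
ft_force: [-0.4, 0.5, -1.4]
gripper_width: 0.423
grasp_force: 25.0
```

```bash
python3 -c "
from h import *
to(522.3,-94.7,115)"
```

```text
t 21.65 tcp [522.5 -93.7 193.2] w 0.423 F [-0.4  0.5 -1.4] grip 25.0 j [-0.56  0.28  0.74  2.   -0.23  0.94  0.38]
shift [-0.013 -0.003  0.978] turn [-0.     -0.0001  0.0004]
```

Two-stage descent again: 78 mm, then the slow last part.

>>> {"fn": "apply_moves", "kwargs": {"rows": "-0.01 0 0.2 0 0 0;-0.01 0 0.5 0 0 0;-0.01 0 0.8 0 0 0;-0.01 0 0.98 0 0 0;-0.01 0 0.98 0 0 0;-0.01 0 0.98 0 0 0;-0.01 0 0.98 0 0 0"}}

```text
time: 22.35
tcp_pos: [523.0, -95.7, 115.9]
tool_rot: [2.131, 2.307, 0.001]
ft_force: [0.1, 0.2, -2.0]
gripper_width: 0.424
grasp_force: 25.0
```

>>> {"fn": "apply_moves", "kwargs": {"rows": "0 0 0.06 0 0 0;0 0 0.12 0 0 0;0 0 0.18 0 0 0;0 0 0.24 0 0 0;0 0 0.3 0 0 0;0 0 0.36 0 0 0;0 0 0.41 0 0 0;0 0 0.44 0 0 0;0 0 0.44 0 0 0;0 0 0.44 0 0 0"}}

```text
time: 23.35
tcp_pos: [522.5, -95.7, 79.7]
tool_rot: [2.132, 2.308, -0.0]
ft_force: [-0.3, 0.1, -0.7]
gripper_width: 0.421
grasp_force: 25.0
```

```bash
python3 -c "
from h import *
to(522.3,-94.7,73.7)"
```

```text
t 23.35 tcp [522.5 -95.7  79.7] w 0.421 F [-0.3  0.1 -0.7] grip 25.0 j [-0.44  0.46  0.63  2.08 -0.4   0.72  0.52]
shift [ 0.013 -0.001  0.076] turn [ 0.      0.     -0.0001]
```

>>> {"fn": "apply_moves", "kwargs": {"rows": "0 0 0.02 0 0 0;0 0 0.04 0 0 0;0 0 0.06 0 0 0;0 0 0.072 0 0 0;0 0 0.072 0 0 0;0 0 0.072 0 0 0"}}

```text
time: 23.95
tcp_pos: [522.4, -95.7, 73.9]
tool_rot: [-2.132, -2.308, 0.0]
ft_force: [0.4, -0.4, -2.1]
gripper_width: 0.423
grasp_force: 25.0
```

>>> {"fn": "apply_moves", "kwargs": {"rows": "0 0 0 0 0 0;0 0 0 0 0 0;0 0 0 0 0 0;0 0 0 0 0 0;0 0 0 0 0 0;0 0 0 0 0 0", "gripper": 0.62}}

```text
time: 24.55
tcp_pos: [522.4, -95.7, 73.9]
tool_rot: [2.132, 2.308, -0.0]
ft_force: [-0.0, -0.2, 0.1]
gripper_width: 0.623
grasp_force: 0.0
```

>>> {"fn": "apply_moves", "kwargs": {"rows": "0 0 -0.1 0 0 0;0 0 -0.3 0 0 0;0 0 -0.6 0 0 0;0 0 -1 0 0 0;0 0 -1 0 0 0"}}

```text
time: 25.05
tcp_pos: [524.1, -96.2, 157.6]
tool_rot: [2.13, 2.305, 0.006]
ft_force: [-0.6, -0.1, -0.6]
gripper_width: 0.623
grasp_force: 0.0
```

>>> {"fn": "apply_moves", "kwargs": {"rows": "0.3 0 -0.4 0 0 0;0.6 0 -0.5 0 0 0;1 0 -0.5 0 0 0;1 0 -0.5 0 0 0"}}

```text
time: 25.45
tcp_pos: [516.0, -12.0, 194.1]
tool_rot: [-2.126, -2.312, -0.002]
ft_force: [0.3, 0.7, 0.2]
gripper_width: 0.617
grasp_force: 0.0
```

>>> {"fn": "apply_moves", "kwargs": {"rows": "0.5 0 0 0 0 0;1 0 0 0 0 0;1 0 0 0 0 0"}}

```text
time: 25.75
tcp_pos: [509.2, 68.3, 193.6]
tool_rot: [-2.124, -2.313, -0.0]
ft_force: [-0.1, -0.4, 0.1]
gripper_width: 0.621
grasp_force: 0.0
```

>>> {"fn": "apply_moves", "kwargs": {"rows": "0.5 0 0 0 0 0;1 0 0 0 0 0;1 0 0 0 0 0"}}

```text
time: 26.05
tcp_pos: [502.9, 147.8, 193.6]
tool_rot: [-2.125, -2.313, 0.0]
ft_force: [-0.3, -0.4, 0.1]
gripper_width: 0.616
grasp_force: 0.0
```

>>> {"fn": "apply_moves", "kwargs": {"rows": "0.5 0 0 0 0 0;1 0 0 0 0 0;1 0 0 0 0 0"}}

```text
time: 26.35
tcp_pos: [496.5, 227.5, 193.5]
tool_rot: [-2.125, -2.313, -0.0]
ft_force: [-1.0, 0.2, -1.6]
gripper_width: 0.622
grasp_force: 0.0
```

>>> {"fn": "apply_moves", "kwargs": {"rows": "0.5 0.1 0 0 0 0;1 0.11 0 0 0 0;1 0.11 0 0 0 0"}}

```text
time: 26.65
tcp_pos: [498.9, 307.9, 193.3]
tool_rot: [-2.125, -2.313, 0.0]
ft_force: [-0.6, -1.0, -0.0]
gripper_width: 0.625
grasp_force: 0.0
```

>>> {"fn": "apply_moves", "kwargs": {"rows": "0.15 0 0 0 0 0;0.3 0 0 0 0 0;0.3 0 0 0 0 0;0.3 0 0 0 0 0;0.3 0 0 0 0 0;0.3 0 0 0 0 0", "gripper": 0.9}}

```text
time: 27.25
tcp_pos: [497.8, 327.0, 194.0]
tool_rot: [-2.133, -2.307, 0.0]
ft_force: [0.4, -0.3, 0.3]
gripper_width: 0.898
grasp_force: 0.0
```

Run:
```python
from h import *
to(497.7,328.2,130)
c=snap('scene','s3');cv2.imwrite('pics/s3c.png',cv2.resize(cv2.imread('pics/s3.png')[120:300,120:360],(800,600),interpolation=cv2.INTER_CUBIC))
```

```text
t 27.25 tcp [497.8 327.  194. ] w 0.898 F [ 0.4 -0.3  0.3] grip 0.0 j [-1.15  0.38  0.59  1.85 -0.25  0.99 -0.38]
shift [0.014 0.    0.8  ] turn [-0.      0.     -0.0003]
```

View pics/s3c.png

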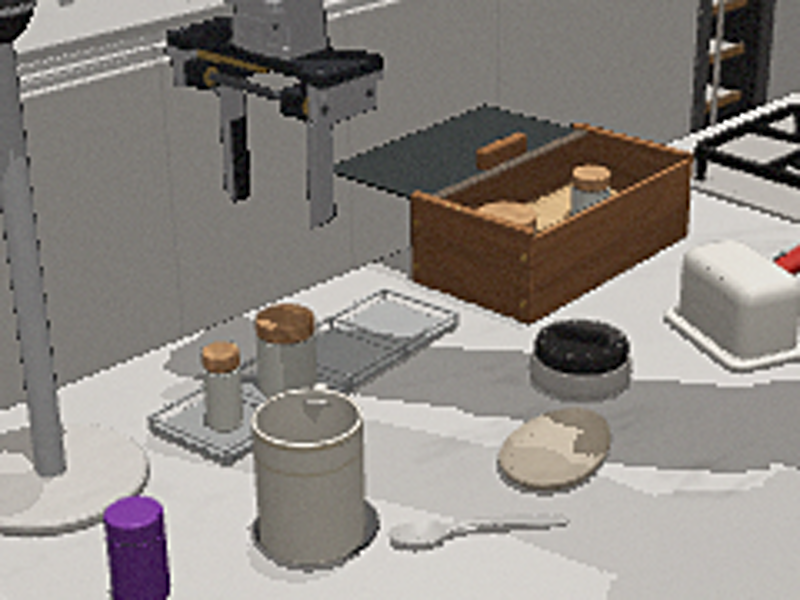

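Both placed jars stand in the box, at (507,213) and (592,190). jar_50 is at (285,340) under the gripper, with jar_30 at (222,385). Picking jar_50 next.

>>> {"fn": "apply_moves", "kwargs": {"rows": "0.014 0 0.2 0 0 0;0.014 0 0.5 0 0 0;0.014 0 0.8 0 0 0;0.014 0 0.8 0 0 0;0.014 0 0.8 0 0 0"}}

```text
time: 27.8
tcp_pos: [497.5, 328.4, 129.7]
tool_rot: [2.132, 2.307, -0.002]
ft_force: [0.5, 1.0, 0.9]
gripper_width: 0.901
grasp_force: 0.0
```

>>> {"fn": "apply_moves", "kwargs": {"rows": "0 0 0.2 0 0 0;0 0 0.5 0 0 0;0 0 0.7 0 0 0;0 0 0.75 0 0 0;0 0 0.75 0 0 0;0 0 0.75 0 0 0"}}

```text
time: 28.4
tcp_pos: [498.0, 329.0, 70.6]
tool_rot: [2.132, 2.307, 0.001]
ft_force: [0.8, 0.6, 0.5]
gripper_width: 0.901
grasp_force: 0.0
```

>>> {"fn": "apply_moves", "kwargs": {"rows": "0 0 0 0 0 0;0 0 0 0 0 0;0 0 0 0 0 0;0 0 0 0 0 0;0 0 0 0 0 0;0 0 0 0 0 0;0 0 0 0 0 0;0 0 0 0 0 0", "gripper": 0.35, "force": 25}}

```text
time: 29.2
tcp_pos: [497.6, 328.9, 70.0]
tool_rot: [-2.132, -2.308, -0.0]
ft_force: [-0.6, -0.2, 2.9]
gripper_width: 0.527
grasp_force: 25.0
```

```bash
python3 -c "
from h import *
to(516.8,-29.3,190)"
```

```text
t 29.2 tcp [497.6 328.9  70. ] w 0.527 F [-0.6 -0.2  2.9] grip 25.0 j [-1.08  0.54  0.5   1.94 -0.37  0.76 -0.28]
shift [-4.482 -0.115 -1.5  ] turn [ 0. -0. -0.]
```

>>> {"fn": "apply_moves", "kwargs": {"rows": "0 0 -0.1 0 0 0;0 0 -0.3 0 0 0;0 0 -0.6 0 0 0;0 0 -0.9 0 0 0;0 0 -1 0 0 0"}}

```text
time: 29.7
tcp_pos: [498.5, 329.3, 153.1]
tool_rot: [2.132, 2.307, 0.005]
ft_force: [-0.1, -0.9, -1.8]
gripper_width: 0.531
grasp_force: 25.0
```

>>> {"fn": "apply_moves", "kwargs": {"rows": "-0.3 0 -0.4 0 0 0;-0.7 0 -0.55 0 0 0;-1 0 -0.55 0 0 0;-1 0 -0.55 0 0 0"}}

```text
time: 30.1
tcp_pos: [504.3, 245.7, 194.7]
tool_rot: [2.136, 2.303, 0.001]
ft_force: [-0.8, 0.1, -1.5]
gripper_width: 0.528
grasp_force: 25.0
```

>>> {"fn": "apply_moves", "kwargs": {"rows": "-0.4 -0.1 0 0 0 0;-0.8 -0.11 0 0 0 0;-1 -0.11 0 0 0 0;-1 -0.11 0 0 0 0"}}

```text
time: 30.5
tcp_pos: [501.6, 166.9, 194.1]
tool_rot: [-2.135, -2.305, -0.0]
ft_force: [-0.1, 0.2, -1.4]
gripper_width: 0.525
grasp_force: 25.0
```

>>> {"fn": "apply_moves", "kwargs": {"rows": "-0.4 0 0 0 0 0;-0.8 0 0 0 0 0;-1 0 0 0 0 0;-1 0 0 0 0 0"}}

```text
time: 30.9
tcp_pos: [508.1, 88.0, 194.0]
tool_rot: [2.134, 2.305, 0.0]
ft_force: [-0.4, -0.4, -1.9]
gripper_width: 0.525
grasp_force: 25.0
```

>>> {"fn": "apply_moves", "kwargs": {"rows": "-0.4 0 0 0 0 0;-0.8 0 0 0 0 0;-1 0 0 0 0 0;-1 0 0 0 0 0"}}

```text
time: 31.3
tcp_pos: [514.5, 8.7, 194.0]
tool_rot: [2.133, 2.306, -0.0]
ft_force: [0.2, 0.5, -1.6]
gripper_width: 0.529
grasp_force: 25.0
```

>>> {"fn": "apply_moves", "kwargs": {"rows": "-0.2 0 0 0 0 0;-0.4 0 0 0 0 0;-0.47 0 0 0 0 0;-0.47 0 0 0 0 0;-0.47 0 0 0 0 0;-0.47 0 0 0 0 0;-0.47 0 0 0 0 0"}}

```text
time: 32.0
tcp_pos: [517.1, -27.6, 193.9]
tool_rot: [-2.131, -2.309, -0.0]
ft_force: [0.1, 0.2, -1.7]
gripper_width: 0.527
grasp_force: 25.0
```

```bash
python3 -c "
from h import *
to(516.8,-28.6,115)"
```

```text
t 32.0 tcp [517.1 -27.6 193.9] w 0.527 F [ 0.1  0.2 -1.7] grip 25.0 j [-0.7   0.25  0.74  2.03 -0.21  0.94  0.23]
shift [-0.013 -0.005  0.986] turn [-0.     -0.      0.0003]
```

>>> {"fn": "apply_moves", "kwargs": {"rows": "-0.006 -0.005 0.2 0 0 0;-0.006 -0.005 0.5 0 0 0;-0.006 -0.005 0.8 0 0 0;-0.006 -0.005 0.98 0 0 0;-0.006 -0.005 0.98 0 0 0;-0.006 -0.005 0.98 0 0 0;-0.006 -0.005 0.98 0 0 0"}}

```text
time: 32.7
tcp_pos: [517.3, -28.8, 116.5]
tool_rot: [2.131, 2.307, 0.002]
ft_force: [0.3, 0.3, -1.9]
gripper_width: 0.526
grasp_force: 25.0
```

>>> {"fn": "apply_moves", "kwargs": {"rows": "0 0 0.06 0 0 0;0 0 0.12 0 0 0;0 0 0.18 0 0 0;0 0 0.24 0 0 0;0 0 0.3 0 0 0;0 0 0.36 0 0 0;0 0 0.41 0 0 0;0 0 0.44 0 0 0;0 0 0.44 0 0 0;0 0 0.44 0 0 0"}}

```text
time: 33.7
tcp_pos: [516.7, -28.9, 80.4]
tool_rot: [2.132, 2.308, -0.0]
ft_force: [-0.9, 0.5, -1.7]
gripper_width: 0.524
grasp_force: 25.0
```

```bash
python3 -c "
from h import *
to(516.8,-28.6,74.2)"
```

```text
t 33.7 tcp [516.7 -28.9  80.4] w 0.524 F [-0.9  0.5 -1.7] grip 25.0 j [-0.58  0.44  0.63  2.11 -0.39  0.71  0.39]
shift [0.004 0.001 0.077] turn [-0.  0. -0.]
```

>>> {"fn": "apply_moves", "kwargs": {"rows": "0 0 0.02 0 0 0;0 0 0.04 0 0 0;0 0 0.06 0 0 0;0 0 0.075 0 0 0;0 0 0.075 0 0 0;0 0 0.075 0 0 0"}}

```text
time: 34.3
tcp_pos: [516.7, -28.9, 74.3]
tool_rot: [-2.132, -2.308, 0.0]
ft_force: [0.4, -0.5, -1.5]
gripper_width: 0.531
grasp_force: 25.0
```

>>> {"fn": "apply_moves", "kwargs": {"rows": "0 0 0 0 0 0;0 0 0 0 0 0;0 0 0 0 0 0;0 0 0 0 0 0;0 0 0 0 0 0;0 0 0 0 0 0", "gripper": 0.72}}

```text
time: 34.9
tcp_pos: [516.7, -28.9, 74.3]
tool_rot: [-2.132, -2.308, 0.0]
ft_force: [0.1, -0.7, -0.1]
gripper_width: 0.723
grasp_force: 0.0
```

>>> {"fn": "apply_moves", "kwargs": {"rows": "0 0 -0.1 0 0 0;0 0 -0.3 0 0 0;0 0 -0.6 0 0 0;0 0 -1 0 0 0;0 0 -1 0 0 0"}}

```text
time: 35.4
tcp_pos: [518.5, -29.2, 157.9]
tool_rot: [2.13, 2.305, 0.006]
ft_force: [0.8, 0.4, -0.2]
gripper_width: 0.719
grasp_force: 0.0
```

>>> {"fn": "apply_moves", "kwargs": {"rows": "0.3 0 -0.4 0 0 0;0.6 0 -0.5 0 0 0;1 0 -0.5 0 0 0;1 0 -0.5 0 0 0"}}

```text
time: 35.8
tcp_pos: [510.1, 54.8, 194.5]
tool_rot: [-2.126, -2.312, -0.002]
ft_force: [-0.9, -0.2, -0.6]
gripper_width: 0.713
grasp_force: 0.0
```

>>> {"fn": "apply_moves", "kwargs": {"rows": "0.5 0 0 0 0 0;1 0 0 0 0 0;1 0 0 0 0 0"}}

```text
time: 36.1
tcp_pos: [503.4, 135.1, 194.0]
tool_rot: [-2.124, -2.313, 0.0]
ft_force: [-0.0, -0.2, 0.1]
gripper_width: 0.722
grasp_force: 0.0
```

>>> {"fn": "apply_moves", "kwargs": {"rows": "0.5 0 0 0 0 0;1 0 0 0 0 0;1 0 0 0 0 0"}}

```text
time: 36.4
tcp_pos: [496.9, 214.8, 193.9]
tool_rot: [-2.125, -2.313, 0.0]
ft_force: [-0.4, -1.1, -0.4]
gripper_width: 0.716
grasp_force: 0.0
```

>>> {"fn": "apply_moves", "kwargs": {"rows": "0.5 0 0 0 0 0;1 0 0 0 0 0;1 0 0 0 0 0"}}

```text
time: 36.7
tcp_pos: [490.5, 294.4, 193.8]
tool_rot: [-2.125, -2.313, 0.0]
ft_force: [-0.4, -0.7, -0.2]
gripper_width: 0.722
grasp_force: 0.0
```

>>> {"fn": "apply_moves", "kwargs": {"rows": "0.5 0.07 0 0 0 0;1 0.07 0 0 0 0;1 0.07 0 0 0 0"}}

```text
time: 37.0
tcp_pos: [489.5, 374.5, 193.6]
tool_rot: [-2.125, -2.313, 0.0]
ft_force: [0.1, -0.3, -0.9]
gripper_width: 0.722
grasp_force: 0.0
```

>>> {"fn": "apply_moves", "kwargs": {"rows": "0.2 0 0 0 0 0;0.4 0 0 0 0 0;0.4 0 0 0 0 0;0.4 0 0 0 0 0;0.4 0 0 0 0 0;0.4 0 0 0 0 0"}}

```text
time: 37.6
tcp_pos: [488.3, 401.5, 194.5]
tool_rot: [2.133, 2.307, 0.0]
ft_force: [-0.0, 0.3, -0.0]
gripper_width: 0.721
grasp_force: 0.0
```

Run:
```python
from h import *
to(488,402.9,130)
c=np.load('pics/s3.npz');P=cloud(c)
m=(P[...,0]>430)&(P[...,0]<700)&(P[...,1]>430)&(P[...,1]<620)&(P[...,2]>30);print(P[m].min(0),P[m].max(0),np.median(P[m],0))
```

```text
t 37.6 tcp [488.3 401.5 194.5] w 0.721 F [-0.   0.3 -0. ] grip 0.0 j [-1.23  0.44  0.58  1.77 -0.28  1.02 -0.46]
shift [ 0.018 -0.003  0.806] turn [ 0.      0.     -0.0003]
[488.71267493 518.66493198  30.09032663] [547.49841335 574.74009744 390.45028579] [511.19692432 551.09785461 257.90047223]
```

>>> {"fn": "apply_moves", "kwargs": {"rows": "0.018 0 0.2 0 0 0;0.018 0 0.5 0 0 0;0.018 0 0.8 0 0 0;0.018 0 0.8 0 0 0;0.018 0 0.8 0 0 0"}}

```text
time: 38.1
tcp_pos: [488.0, 403.3, 130.1]
tool_rot: [2.132, 2.307, -0.002]
ft_force: [0.4, -0.1, -0.3]
gripper_width: 0.714
grasp_force: 0.0
```

>>> {"fn": "apply_moves", "kwargs": {"rows": "0 0 0.2 0 0 0;0 0 0.5 0 0 0;0 0 0.7 0 0 0;0 0 0.75 0 0 0;0 0 0.75 0 0 0;0 0 0.75 0 0 0"}}

```text
time: 38.7
tcp_pos: [488.4, 403.9, 71.1]
tool_rot: [2.132, 2.308, 0.001]
ft_force: [1.1, 0.8, 0.2]
gripper_width: 0.719
grasp_force: 0.0
```

>>> {"fn": "apply_moves", "kwargs": {"rows": "0 0 0 0 0 0;0 0 0 0 0 0;0 0 0 0 0 0;0 0 0 0 0 0;0 0 0 0 0 0;0 0 0 0 0 0;0 0 0 0 0 0;0 0 0 0 0 0", "gripper": 0.15, "force": 25}}

```text
time: 39.5
tcp_pos: [488.0, 403.7, 70.4]
tool_rot: [-2.132, -2.308, 0.0]
ft_force: [-1.3, 0.2, 2.3]
gripper_width: 0.312
grasp_force: 25.0
```

```bash
python3 -c "
from h import *
to(526.7,-149.3,190)"
```

```text
t 39.5 tcp [488.  403.7  70.4] w 0.312 F [-1.3  0.2  2.3] grip 25.0 j [-1.16  0.59  0.5   1.85 -0.38  0.8  -0.38]
shift [-6.929 -0.065 -1.496] turn [-0.  0. -0.]
```

>>> {"fn": "apply_moves", "kwargs": {"rows": "0 0 -0.1 0 0 0;0 0 -0.3 0 0 0;0 0 -0.6 0 0 0;0 0 -0.9 0 0 0;0 0 -1 0 0 0"}}

```text
time: 40.0
tcp_pos: [489.0, 404.3, 153.8]
tool_rot: [-2.132, -2.307, -0.006]
ft_force: [0.6, 0.4, -1.0]
gripper_width: 0.312
grasp_force: 25.0
```

>>> {"fn": "apply_moves", "kwargs": {"rows": "-0.3 0 -0.4 0 0 0;-0.7 0 -0.55 0 0 0;-1 0 -0.55 0 0 0;-1 0 -0.55 0 0 0"}}

```text
time: 40.4
tcp_pos: [494.8, 320.2, 194.4]
tool_rot: [-2.136, -2.303, 0.0]
ft_force: [0.1, -0.6, -1.3]
gripper_width: 0.313
grasp_force: 25.0
```

>>> {"fn": "apply_moves", "kwargs": {"rows": "-0.4 -0.06 0 0 0 0;-0.8 -0.06 0 0 0 0;-1 -0.06 0 0 0 0;-1 -0.06 0 0 0 0"}}

```text
time: 40.8
tcp_pos: [495.9, 241.9, 193.9]
tool_rot: [-2.135, -2.305, 0.001]
ft_force: [0.2, 0.1, -1.6]
gripper_width: 0.313
grasp_force: 25.0
```

>>> {"fn": "apply_moves", "kwargs": {"rows": "-0.4 0 0 0 0 0;-0.8 0 0 0 0 0;-1 0 0 0 0 0;-1 0 0 0 0 0"}}

```text
time: 41.2
tcp_pos: [502.4, 163.0, 194.2]
tool_rot: [-2.134, -2.306, 0.0]
ft_force: [-0.8, 0.8, -1.3]
gripper_width: 0.316
grasp_force: 25.0
```

>>> {"fn": "apply_moves", "kwargs": {"rows": "-0.4 0 0 0 0 0;-0.8 0 0 0 0 0;-1 0 0 0 0 0;-1 0 0 0 0 0"}}

```text
time: 41.6
tcp_pos: [508.9, 83.8, 194.3]
tool_rot: [2.133, 2.306, -0.0]
ft_force: [0.2, 0.3, 0.2]
gripper_width: 0.312
grasp_force: 25.0
```

>>> {"fn": "apply_moves", "kwargs": {"rows": "-0.4 0 0 0 0 0;-0.8 0 0 0 0 0;-1 0 0 0 0 0;-1 0 0 0 0 0"}}

```text
time: 42.0
tcp_pos: [515.4, 4.5, 194.3]
tool_rot: [2.133, 2.306, -0.0]
ft_force: [0.1, -0.9, -0.4]
gripper_width: 0.312
grasp_force: 25.0
```

>>> {"fn": "apply_moves", "kwargs": {"rows": "-0.4 0 0 0 0 0;-0.8 0 0 0 0 0;-1 0 0 0 0 0;-1 0 0 0 0 0"}}

```text
time: 42.4
tcp_pos: [521.8, -75.1, 194.2]
tool_rot: [2.132, 2.307, -0.0]
ft_force: [1.2, 0.1, -0.3]
gripper_width: 0.312
grasp_force: 25.0
```

>>> {"fn": "apply_moves", "kwargs": {"rows": "-0.4 0 0 0 0 0;-0.7 0 0 0 0 0;-0.92 0 0 0 0 0;-0.92 0 0 0 0 0;-0.92 0 0 0 0 0;-0.92 0 0 0 0 0;-0.92 0 0 0 0 0;-0.92 0 0 0 0 0"}}

```text
time: 43.2
tcp_pos: [527.2, -147.6, 194.3]
tool_rot: [-2.13, -2.309, -0.0]
ft_force: [0.2, 0.6, -0.4]
gripper_width: 0.314
grasp_force: 25.0
```

```bash
python3 -c "
from h import *
to(526.7,-148.9,115)"
```

```text
t 43.2 tcp [ 527.2 -147.6  194.3] w 0.314 F [ 0.2  0.6 -0.4] grip 25.0 j [-0.47  0.32  0.77  1.96 -0.27  0.96  0.51]
shift [-0.016 -0.007  0.991] turn [-0.     -0.0001  0.0004]
```

>>> {"fn": "apply_moves", "kwargs": {"rows": "-0.006 -0.005 0.2 0 0 0;-0.006 -0.005 0.5 0 0 0;-0.006 -0.005 0.8 0 0 0;-0.006 -0.005 0.98 0 0 0;-0.006 -0.005 0.98 0 0 0;-0.006 -0.005 0.98 0 0 0;-0.006 -0.005 0.98 0 0 0"}}

```text
time: 43.9
tcp_pos: [527.2, -149.2, 116.9]
tool_rot: [2.131, 2.307, 0.001]
ft_force: [-0.0, 0.3, -0.9]
gripper_width: 0.316
grasp_force: 25.0
```

>>> {"fn": "apply_moves", "kwargs": {"rows": "0 0 0.06 0 0 0;0 0 0.12 0 0 0;0 0 0.18 0 0 0;0 0 0.24 0 0 0;0 0 0.3 0 0 0;0 0 0.36 0 0 0;0 0 0.41 0 0 0;0 0 0.44 0 0 0;0 0 0.44 0 0 0;0 0 0.44 0 0 0"}}

```text
time: 44.9
tcp_pos: [526.7, -149.2, 80.8]
tool_rot: [2.132, 2.308, -0.0]
ft_force: [0.0, 0.3, -0.3]
gripper_width: 0.313
grasp_force: 25.0
```

```bash
python3 -c "
from h import *
to(526.7,-148.9,74.5)"
```

```text
t 44.9 tcp [ 526.7 -149.2   80.8] w 0.313 F [ 0.   0.3 -0.3] grip 25.0 j [-0.36  0.49  0.66  2.05 -0.44  0.74  0.65]
shift [0.003 0.    0.079] turn [-0.      0.     -0.0001]
```

>>> {"fn": "apply_moves", "kwargs": {"rows": "0 0 0.02 0 0 0;0 0 0.04 0 0 0;0 0 0.06 0 0 0;0 0 0.077 0 0 0;0 0 0.077 0 0 0;0 0 0.077 0 0 0"}}

```text
time: 45.5
tcp_pos: [526.6, -149.1, 74.5]
tool_rot: [-2.132, -2.308, 0.0]
ft_force: [-0.6, 0.8, -0.9]
gripper_width: 0.314
grasp_force: 25.0
```

>>> {"fn": "apply_moves", "kwargs": {"rows": "0 0 0 0 0 0;0 0 0 0 0 0;0 0 0 0 0 0;0 0 0 0 0 0;0 0 0 0 0 0;0 0 0 0 0 0", "gripper": 0.5}}

```text
time: 46.1
tcp_pos: [526.7, -149.1, 74.6]
tool_rot: [2.132, 2.308, -0.0]
ft_force: [0.4, -0.1, -0.5]
gripper_width: 0.497
grasp_force: 0.0
```

>>> {"fn": "apply_moves", "kwargs": {"rows": "0 0 -0.1 0 0 0;0 0 -0.3 0 0 0;0 0 -0.6 0 0 0;0 0 -1 0 0 0;0 0 -1 0 0 0"}}

```text
time: 46.6
tcp_pos: [528.5, -149.9, 159.0]
tool_rot: [2.13, 2.304, 0.006]
ft_force: [0.2, 0.2, -0.7]
gripper_width: 0.499
grasp_force: 0.0
```

>>> {"fn": "apply_moves", "kwargs": {"rows": "0 0 -0.4 0 0 0;-0.4 0 -0.5 0 0 0;-0.8 0 -0.5 0 0 0;-1 0 -0.5 0 0 0;-1 0 -0.5 0 0 0;-1 0 -0.5 0 0 0;-1 0 -0.5 0 0 0"}}

```text
time: 47.3
tcp_pos: [533.1, -227.8, 194.7]
tool_rot: [-2.13, -2.308, -0.0]
ft_force: [-0.5, -0.3, 0.6]
gripper_width: 0.501
grasp_force: 0.0
```

Run:
```python
from h import *
to(593.3,-36.9,180)
c=snap('top','t2');i=cv2.imread('pics/t2.png')[120:205,260:400];a=cv2.resize(i,None,fx=4.9,fy=4.9,interpolation=cv2.INTER_CUBIC)
cv2.imwrite('pics/t2c.png',a)
P=cloud(c)
m=((abs(P[...,2]-80)<8)&(c['color'][...,0]>c['color'][...,2]*1.3)).astype(np.uint8);m=cv2.morphologyEx(m,cv2.MORPH_OPEN,np.ones((5,5),np.uint8));m[:,:296]=0;m[:,398:]=0
n,l,st,ce=cv2.connectedComponentsWithStats(m)
for k in range(1,n): print(ce[k].round(1),st[k],world(c,*ce[k],80).round(1),np.median(P[l==k],0).round(1))
```

```text
t 47.3 tcp [ 533.1 -227.8  194.7] w 0.501 F [-0.5 -0.3  0.6] grip 0.0 j [-0.31  0.39  0.77  1.89 -0.32  0.99  0.68]
shift [2.319 0.942 0.184] turn [-0.     -0.0001  0.0003]
[360.2 165.6] [356 161  10  11  84] [524.5 -94.9  80. ] [526.  -94.6  80.1]
[314.2 171. ] [305 162  19  19 293] [510.3  46.   80. ] [510.4  46.3  80. ]
[338.3 169.2] [331 163  16  14 165] [514.6 -27.8  80. ] [515.4 -27.4  79.5]
[378.1 165.1] [374 162   9   7  57] [ 525.2 -149.4   80. ] [ 525.4 -149.3   80.8]
```

View pics/t2c.png

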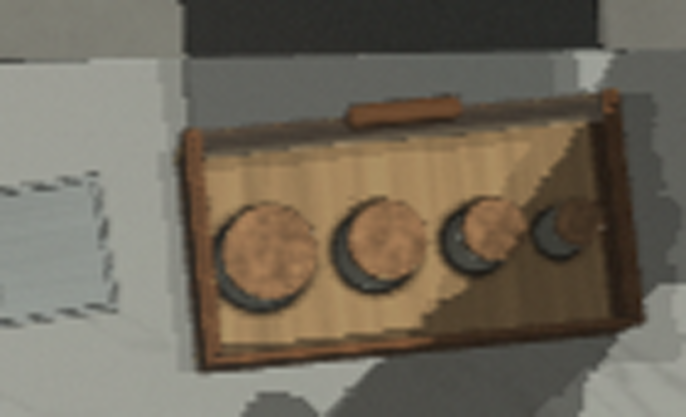

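All four lids are visible in their own wells, at (267,255), (385,240), (493,230) and (576,228). Lid height is 80 mm, so they are seated and upright. Back to the cover bar, seen at (405,110).

>>> {"fn": "apply_moves", "kwargs": {"rows": "0.3 0.3 0 0 0 0;0.6 0.6 0 0 0 0;0.9 0.94 0 0 0 0;0.9 0.94 0 0 0 0"}}

```text
time: 47.75
tcp_pos: [605.2, -145.4, 194.0]
tool_rot: [-2.123, -2.315, -0.001]
ft_force: [-1.1, 0.7, -1.1]
gripper_width: 0.499
grasp_force: 0.0
```

>>> {"fn": "apply_moves", "kwargs": {"rows": "0.4 0 0 0 0 0;0.8 0 0 0 0 0;0.9 0 0 0 0 0;0.9 0 0 0 0 0"}}

```text
time: 48.15
tcp_pos: [596.4, -77.4, 194.6]
tool_rot: [-2.127, -2.311, -0.0]
ft_force: [-1.0, -0.4, 0.6]
gripper_width: 0.502
grasp_force: 0.0
```

>>> {"fn": "apply_moves", "kwargs": {"rows": "0.3 0 0 0 0 0;0.52 0 0 0 0 0;0.52 0 0.1 0 0 0;0.52 0 0.18 0 0 0;0.52 0 0.18 0 0 0;0.52 0 0.18 0 0 0;0.52 0 0.18 0 0 0"}}

```text
time: 48.85
tcp_pos: [593.3, -38.8, 180.3]
tool_rot: [2.133, 2.306, -0.0]
ft_force: [-0.0, -0.0, 0.2]
gripper_width: 0.496
grasp_force: 0.0
```

```bash
python3 -c "
from h import *
to(593.3,-36.9,118.5)"
```

```text
t 48.85 tcp [593.3 -38.8 180.3] w 0.496 F [-0.  -0.   0.2] grip 0.0 j [-0.61  0.43  0.73  1.87 -0.34  0.97  0.36]
shift [0.024 0.002 0.773] turn [ 0.      0.0001 -0.0004]
```

>>> {"fn": "apply_moves", "kwargs": {"rows": "0.02 0 0.2 0 0 0;0.02 0 0.4 0 0 0;0.02 0 0.6 0 0 0;0.02 0 0.7 0 0 0;0.02 0 0.76 0 0 0;0.02 0 0.76 0 0 0;0.02 0 0.76 0 0 0"}}

```text
time: 49.55
tcp_pos: [593.3, -36.4, 119.6]
tool_rot: [2.132, 2.307, 0.0]
ft_force: [-0.2, -0.7, 1.0]
gripper_width: 0.501
grasp_force: 0.0
```

>>> {"fn": "apply_moves", "kwargs": {"rows": "0 0 0 0 0 0;0 0 0 0 0 0;0 0 0 0 0 0;0 0 0 0 0 0;0 0 0 0 0 0;0 0 0 0 0 0;0 0 0 0 0 0", "gripper": 0, "force": 20}}

```text
time: 50.25
tcp_pos: [593.0, -36.3, 119.5]
tool_rot: [-2.132, -2.307, 0.0]
ft_force: [-2.8, 0.4, 5.4]
gripper_width: 0.146
grasp_force: 20.0
```

>>> {"fn": "apply_moves", "kwargs": {"rows": "0 -0.05 0 0 0 0;0 -0.15 0 0 0 0;0 -0.3 0 0 0 0;0 -0.45 0 0 0 0;0 -0.6 0 0 0 0;0 -0.7 0 0 0 0;0 -0.7 0 0 0 0"}}

```text
time: 50.95
tcp_pos: [535.7, -40.7, 119.5]
tool_rot: [-2.131, -2.307, 0.0]
ft_force: [-1.2, 1.9, 3.2]
gripper_width: 0.15
grasp_force: 20.0
```

>>> {"fn": "apply_moves", "kwargs": {"rows": "0 -0.1 0 0 0 0;0 -0.25 0 0 0 0;0 -0.4 0 0 0 0;0 -0.55 0 0 0 0;0 -0.65 0 0 0 0;0 -0.7 0 0 0 0;0 -0.7 0 0 0 0"}}

```text
time: 51.65
tcp_pos: [480.2, -45.1, 119.4]
tool_rot: [-2.131, -2.307, -0.0]
ft_force: [-1.7, 1.2, 5.3]
gripper_width: 0.148
grasp_force: 20.0
```

```bash
python3 -c "
from h import *
to(472,-46,118.5)"
```

```text
t 51.65 tcp [480.2 -45.1 119.4] w 0.148 F [-1.7  1.2  5.3] grip 20.0 j [-0.66  0.32  0.74  2.16 -0.32  0.76  0.37]
shift [-0.003 -0.103  0.011] turn [-0.0002 -0.0002 -0.0001]
```

Push on in 1 mm steps until the stop shows in the force.

>>> {"fn": "apply_moves", "kwargs": {"rows": "0 -0.03 0 0 0 0;0 -0.06 0 0 0 0;0 -0.08 0 0 0 0;0 -0.09 0 0 0 0;0 -0.09 0 0 0 0"}}

```text
time: 52.15
tcp_pos: [473.8, -45.6, 119.4]
tool_rot: [-2.131, -2.308, -0.0]
ft_force: [0.2, 1.9, 7.6]
gripper_width: 0.15
grasp_force: 20.0
```

>>> {"fn": "apply_moves", "kwargs": {"rows": "0 -0.012 0 0 0 0;0 -0.024 0 0 0 0;0 -0.024 0 0 0 0;0 -0.024 0 0 0 0"}}

```text
time: 52.55
tcp_pos: [471.9, -45.8, 119.4]
tool_rot: [-2.131, -2.308, -0.0]
ft_force: [0.1, 2.8, 7.1]
gripper_width: 0.147
grasp_force: 20.0
```

>>> {"fn": "apply_moves", "kwargs": {"rows": "0 -0.012 0 0 0 0;0 -0.024 0 0 0 0;0 -0.024 0 0 0 0;0 -0.024 0 0 0 0"}}

```text
time: 52.95
tcp_pos: [471.2, -45.8, 119.5]
tool_rot: [2.13, 2.307, 0.002]
ft_force: [9.6, 3.1, -5.4]
gripper_width: 0.145
grasp_force: 20.0
```

The stop is felt: 9.6 N at x = 471.2. Release and rise.

>>> {"fn": "apply_moves", "kwargs": {"rows": "0 0 0 0 0 0;0 0 0 0 0 0;0 0 0 0 0 0;0 0 0 0 0 0;0 0 -0.2 0 0 0;0 0 -0.6 0 0 0;0 0 -1 0 0 0;0 0 -1 0 0 0", "gripper": 0.4}}

```text
time: 53.75
tcp_pos: [472.0, -46.3, 202.4]
tool_rot: [2.131, 2.306, 0.006]
ft_force: [1.1, -0.6, 0.0]
gripper_width: 0.402
grasp_force: 0.0
```

>>> {"fn": "apply_moves", "kwargs": {"rows": "0.4 0 0 0 0 0;0.8 0 0 0 0 0;1 0 0 0 0 0;1 0 0 0 0 0"}}

```text
time: 54.15
tcp_pos: [463.7, 35.8, 198.9]
tool_rot: [-2.127, -2.311, 0.001]
ft_force: [-0.0, -0.9, 0.0]
gripper_width: 0.398
grasp_force: 0.0
```

>>> {"fn": "apply_moves", "kwargs": {"rows": "0.4 0 0 0 0 0;0.8 0 0 0 0 0;1 0 0 0 0 0;1 0 0 0 0 0"}}

```text
time: 54.55
tcp_pos: [457.6, 114.6, 199.0]
tool_rot: [-2.129, -2.31, 0.001]
ft_force: [0.1, -1.4, 0.1]
gripper_width: 0.397
grasp_force: 0.0
```

>>> {"fn": "apply_moves", "kwargs": {"rows": "0.4 0 0 0 0 0;0.8 0 0 0 0 0;1 0 0 0 0 0;1 0 0 0 0 0;1 0 0 0 0 0;1 0 0 0 0 0"}}

```text
time: 55.15
tcp_pos: [451.7, 191.5, 199.3]
tool_rot: [2.134, 2.306, -0.001]
ft_force: [-0.2, 0.7, 0.4]
gripper_width: 0.397
grasp_force: 0.0
```

Run:
```python
from h import *
c=snap('top','t3');i=cv2.imread('pics/t3.png')[120:205,260:400];cv2.imwrite('pics/t3c.png',cv2.resize(i,None,fx=4.9,fy=4.9,interpolation=cv2.INTER_CUBIC))
P=cloud(c);m=(P[...,2]>104)&(P[...,2]<116);m[:,:320]=0;m[:,365:]=0;print(m.sum(),cv2.minAreaRect(P[m][:,:2].astype(np.float32)))
```

```text
100 ((471.4714050292969, -45.43323516845703), (13.769777297973633, 67.23116302490234), 4.241383075714111)
```

View pics/t3c.png

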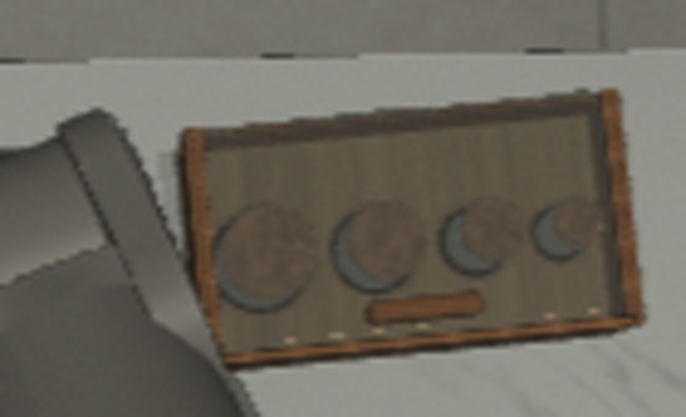

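The cover is shut over the four seated jars, with its bar at (425,307), matching the expected 46 mm in front of the wells. The arm is clear.

```bash
python3 -c "
from station import robot
print(robot.hand_in())"
```

```text
the job is handed in; nothing more can be done
None
```

All four jars stand in their own wells, widest at the left to narrowest at the right, the cover is shut against its stop, and the job was handed in at about 55 s; the simulator returned no verdict.

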